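# Comb ceramic border sticks into a tight row on the laying-up board

## Robot

A 6-joint arm with a two-finger parallel gripper is mounted at the origin on the work surface. World frame = base frame: x ahead of the robot, y to its left, z up, the work surface at z = 0. Lengths are in m, angles in rad, forces in N, time in s.
With the tool pointing down it reaches from about 0.35 to 0.775 m from the base axis. Payload 7.3 kg.
Tool frame: the origin (TCP) lies at the very end of the fingers, on their centre line; the grasp point (between the pads) lies 19 mm behind it; z points along the fingers, y is the line along which they close (so a half turn about z gives the same grasp; the last joint's range is limited). The gripper opens to 92 mm and grips with 3 to 60 N. Pads are 19 mm wide; open, the fingers measure 130 mm over their backs; the gripper's body (75 mm by 190 mm) begins 47 mm behind the grasp point.
Start: joints at [1.074, 0.342, 1.524, -0, 1.275, -0.146], TCP at [0.18, 0.493, 0.198] pointing down, gripper open.
Joint ranges: [-2.53, 2.53], [-0.77, 2.02], [0.04, 2.7], [-1, 4.14], [0.28, 2.66], [-3.11, 3.11]. Speed limits (rad/s): [2.57, 2.57, 3.14, 3.14, 3.14, 3.14].

## Interface

Orientations are given as [roll, pitch, yaw] about the fixed x, y, z axes, in that order (R = Rz(yaw) Ry(pitch) Rx(roll)).
In Python, from cell import robot gives the robot as it stands.
- The arm moves only by the tool apply_moves, never from a script. Its argument "motion" is text: rows parted by semicolons, each of 7 numbers parted by spaces: the opening in per cent of the stroke, from 0 (shut) to 100 (fully open), then the shift along the tool's x, y, z in cm, then the turn, a rotation vector about the tool's x, y, z in rad. A call has 1 to 20 rows; each row shifts and turns the commanded pose from where the row before left it, along the tool's axes as they then stand; what a row does not reach is not made up. A row lasts 1/8 s, in which the tool goes at most 62.5 mm and 10.7 degrees, less where a joint would pass 70% of its speed; a pose out of reach is approached as far as the arm can. A call with a gripper value outside its range is refused whole. The fingers move at their own pace and stop on an object; "force" is the grip in N (left out, the last holds). Time passes only in rows, so rows that do not move let the fingers close. It gives the time, the measured TCP pose, the force, the opening and the grip force at its end, in the units of the state.
- robot.observe(): the state, without advancing time (a new reading comes with each control period).
- robot.read_camera(name): name is "side" or "top" or "wrist"; returns a dict with "img" (420x560x3 uint8, red, green, blue), "fovy" (degrees; the focal length in pixels is half the picture's height over the tangent of half this angle, whatever the lens; pixels are square), "cx", "cy" (the principal point, pixels), "R" (3x3) and "t" (3): a world point X has camera coordinates R X + t; the wrist camera has in their place "hand_eye" (4x4, takes a point from camera to tool coordinates, whose origin is the TCP and whose axes are the flange's). Camera axes: x right, y down, z forward; pixel columns grow to the right and rows downward; lengths in m; the calibration is good to about 2 mm. A picture is of the moment at which its call begins: read the wrist's pose just before it. There is no depth.
- robot.hand_in(): hands the job in; it is judged then, once.
Trained networks look in a picture, given as the dict that the camera call returned (one of the last four; its "shot" number tells which), for a name from the list of things; names that differ only in an ending like _2 or _b are one class to them, and where a whole thing is asked for, a point or a joint stands for the part that bears it (a point fixed in the world has none). Each returns a list of dicts, best first, with "score" (0 to 1); they miss things now and then, are a little off and sometimes report something else, mostly with a low value. They report only what shows in the picture. A call takes as long as a camera call.
- robot.search_frame(target, picture): "centre" ([x, y, z] in m, in world coordinates, good to about 4 mm: the middle of the surface that is visible of it).
- robot.trace(target, picture): "pixels" (420x560 bool, what is visible of it).
The state is a dict: "time": time; "qpos": joint angles; "qvel": joint speeds; "joint_efforts": joint torques, N m; "tool_pos": TCP position; "tool_rot": TCP orientation; "contact_force": force on the tool from outside, world axes, zero at the start; "torque": the same for the moment, N m; "opening": finger opening in m; "grip_force": force on a finger pad.
Only numpy, scipy, OpenCV 4.12 (cv2) and the standard library are available. Lean on these libraries where they do the work, as an engineer would, in place of code of your own. Each camera call takes 0.05 s, during which the arm holds its last target. There are 200 camera calls.

## Task

Five ceramic border sticks lie scattered on the laying-up board. Take the adhesive comb out of its stand and with its teeth rake the sticks together towards the ledge until all five lie flat, parallel and side by side, tight against the ledge; finish with a short, firm push of about 5 N to close the gaps, but gently, as glazed sticks and teeth chip if jammed. Then stand the comb back in its stand; do not touch the sticks with the fingers and leave everything else where it is.

Things in the scene. Friction and masses are not known exactly. Their poses are not given: they have to be found in the camera images.
- board: Plywood laying-up board fixed to the table, 280 (its x) x 226 (its y) mm, 9 mm thick; the working face is 9 mm above the table. Origin: centre of its underside. Its x axis points from the ledge end (nearer the robot) to the open end. Two side battens along x, 12 mm wide, stand 12 mm proud of the working face; between them 202 mm are free. The board runs 255 mm from the ledge to its open end; the sticks start within 225 mm of the ledge, and within 70 mm of the middle line.
- ledge: Dark wooden ledge across the near end of the board, fixed and rigid, 226 mm long, 16 mm proud of the working face. Origin: middle of the ledge's inner face (the one that the sticks are to lie against), at the working face. x points away from the ledge along the board, y along the ledge, z up. It stands 115 mm from the board's centre.
- comb_grip (a point): Grip of the adhesive comb: the middle of the flat-sided blue wooden grip, 74 mm above the tooth tips. The grip is 22 mm thick (comb's x), 100 mm long (y) and 44 mm high; its top is 18 mm above this point, the comb's back begins 26 mm below it. z points up from the teeth to the grip.
- comb: The adhesive comb (notched spreader with a wooden back), 190 to 310 g. Origin: middle of the line of tooth tips. x is across the 4 mm thick toothed steel strip (both sides are alike), y along the row of teeth (150 mm wide, 11 teeth 8 mm wide and 13 mm long), z up. The wooden back, 24 mm thick and 160 mm long, starts 28 mm above the tooth tips and is 20 mm high; the grip stands on it.
- stand: Fixed wooden slotted stand of the comb, 70 x 175 mm, 40 mm high. Origin: centre of its underside; the slot runs along its y, is 14 mm wide, open at both ends, its floor 8 mm above the table. The comb stands in it teeth down, its back resting on the two cheeks, tooth tips 12 mm above the table.
- stick0: White glazed ceramic border stick, 90 mm long (its y) and 8 mm high, square-edged, lying flat on the board. Hand-made: each is somewhere between 6 and 16 mm wide (its x), so the width of the packed row is found only by feel. 10 to 40 g. Origin: centre of its underside.
- stick1: Grey glazed ceramic border stick, 90 mm long (its y) and 8 mm high, square-edged, lying flat on the board. Hand-made: each is somewhere between 6 and 16 mm wide (its x), so the width of the packed row is found only by feel. 10 to 40 g. Origin: centre of its underside.
- stick2: White glazed ceramic border stick, 90 mm long (its y) and 8 mm high, square-edged, lying flat on the board. Hand-made: each is somewhere between 6 and 16 mm wide (its x), so the width of the packed row is found only by feel. 10 to 40 g. Origin: centre of its underside.
- stick3: Rust-red glazed ceramic border stick, 90 mm long (its y) and 8 mm high, square-edged, lying flat on the board. Hand-made: each is somewhere between 6 and 16 mm wide (its x), so the width of the packed row is found only by feel. 10 to 40 g. Origin: centre of its underside.
- stick4: Grey glazed ceramic border stick, 90 mm long (its y) and 8 mm high, square-edged, lying flat on the board. Hand-made: each is somewhere between 6 and 16 mm wide (its x), so the width of the packed row is found only by feel. 10 to 40 g. Origin: centre of its underside.
- nippers: Bystander: tile nippers with a blue and a yellow handle, 175 mm long, lying flat, 20 mm high. Origin: near the pivot, at the underside.
- chip_bowl: Bystander: terracotta bowl of mosaic chips, 104 mm across, 42 mm high. Origin: centre of its underside.
- glue_tub: Bystander: white tub with blue lid, 88 mm across, 87 mm high. Origin: centre of its underside.
- brush_cup: Bystander: white cup 72 mm across and 95 mm high with brushes standing in it up to 190 mm. Origin: centre of its underside.
- tile_stack: Bystander: stack of three orange and red square tiles, 50 x 50 x 18 mm. Origin: centre of its underside.
- grout_jar: Bystander: glass jar with a green lid, 68 mm across, 101 mm high. Origin: centre of its underside.
- sand_block: Bystander: cork rubbing block 45 x 90 x 28 mm. Origin: centre of its underside.

How it is judged:
By the outcome, as a careful person would: the job done as asked, in the order asked, and still so for the second after the job is handed in, with the robot touching nothing.
It also fails if it takes over 64 s, if anything falls off the work surface, if the arm or the gripper's body presses on something with over 40 N, if the wrist force passes 120 N, or if a joint passes its speed limit or range.

## Working session

There is one attempt and no reset: what is moved stays moved. The work goes in short steps, Python scripts to look and compute and a tool call to move; the robot and the scene stay as the last step left them, time stands still between calls to the robot, and variables do not carry over. Pictures are saved under pics/ and viewed, at most 10 in all, crops included, and the job is handed in when it is done.

Besides the shell and the picture viewer there is one more tool, called as name(argument=value, ...), one argument or row to a line, values as JSON. apply_moves: Moves the arm, as the interface text tells. Its arguments: {"type":"object","properties":{"motion":{"type":"string"},"force":{"type":"number"}},"required":["motion"]}

```bash
mkdir -p pics; cat > h.py <<'E'
import numpy as np, cv2
from cell import robot
def f(p): return p["img"].shape[0]/2/np.tan(np.radians(p["fovy"])/2)
def toplane(p,uv,z):
    uv=np.atleast_2d(uv).astype(float); F=f(p)
    d=np.c_[(uv[:,0]-p["cx"])/F,(uv[:,1]-p["cy"])/F,np.ones(len(uv))]
    R=np.array(p["R"]);t=np.array(p["t"]); C=-R.T@t; D=d@R
    return C+D*((z-C[2])/D[:,2])[:,None]
def rect(p,m,z):
    ys,xs=np.nonzero(m); P=toplane(p,np.c_[xs,ys],z)[:,:2]
    r=cv2.minAreaRect((P*1000).astype(np.float32)); b=cv2.boxPoints(r)
    return r,b
E
python3 - <<'E'
from h import *
s=robot.observe(); print({k:np.round(v,3) for k,v in s.items()})
for n in("top","side"):
    p=robot.read_camera(n); cv2.imwrite(f"pics/{n}.png",p["img"][:,:,::-1])
    if n=="top":
        print(np.round(p["R"],3),p["t"],p["fovy"],p["cx"],p["cy"], p.keys())
        for t,z in [("board",.009),("ledge",.025),("comb",.1),("comb_grip",.104),("stand",.04)]+[(f"stick{i}",.017) for i in range(5)]:
            for d in robot.trace(t,p)[:3]:
                r,b=rect(p,d["pixels"],z); print(t,round(d["score"],2),np.round(r[0]),np.round(r[1]),round(r[2],1))
    for t in("comb","comb_grip","stand","ledge","board","nippers","chip_bowl","glue_tub","brush_cup","tile_stack","grout_jar","sand_block"):
        print(n,t,[(np.round(d["centre"],3),round(d["score"],2)) for d in robot.search_frame(t,p)[:2]])
E
```

```text
{'time': np.float64(0.0), 'qpos': array([ 1.074,  0.343,  1.525,  0.   ,  1.275, -0.146]), 'qvel': array([-0.001, -0.001,  0.   ,  0.001,  0.003, -0.   ]), 'joint_efforts': array([ 1.0000e-03, -4.3124e+01, -2.4422e+01,  7.2000e-02,  5.6000e-02,
       -0.0000e+00]), 'tool_pos': array([0.18 , 0.493, 0.198]), 'tool_rot': array([-3.14 , -0.   ,  2.791]), 'contact_force': array([ 0.565, -0.536, -1.07 ]), 'torque': array([0.004, 0.038, 0.01 ]), 'grip_force': np.float64(0.0), 'opening': np.float64(0.092)}
[[-0.051 -0.999  0.001]
 [-0.975  0.049 -0.219]
 [ 0.218 -0.012 -0.976]] [0.04663739 0.58356424 1.19117218] 43.088456629508215 288.25821304928655 208.19956406698162 dict_keys(['img', 'fovy', 'cx', 'cy', 'R', 't', 'shot'])
board 0.79 [547.  77.] [285. 233.] 12.1
ledge 0.63 [424.  51.] [ 21. 225.] 11.9
comb 0.58 [ 522. -284.] [158.  38.] 75.4
comb_grip 0.86 [ 522. -284.] [156.  37.] 74.7
stand 0.93 [ 520. -294.] [177.  70.] 74.8
stick0 0.73 [589.  71.] [17. 88.] 29.4
stick0 0.73 [548.  69.] [15. 87.] 27.4
stick0 0.51 [509.  52.] [ 4. 75.] 4.0
stick1 0.73 [589.  71.] [17. 88.] 29.4
stick1 0.
[... 1391 characters left out ...]
0.328,  0.093]), 0.88)]
side comb_grip [(array([ 0.518, -0.326,  0.093]), 0.9)]
side stand [(array([0.74 , 0.237, 0.017]), 0.68)]
side ledge [(array([0.428, 0.039, 0.025]), 0.67)]
side board [(array([0.534, 0.066, 0.003]), 0.84)]
side nippers [(array([ 0.308, -0.347,  0.012]), 0.91)]
side chip_bowl [(array([ 0.692, -0.197,  0.038]), 0.92), (array([ 0.809, -0.047,  0.077]), 0.62)]
side glue_tub [(array([0.334, 0.292, 0.07 ]), 0.86)]
side brush_cup [(array([0.583, 0.367, 0.088]), 0.59)]
side tile_stack [(array([0.741, 0.235, 0.018]), 0.54), (array([ 0.52 , -0.328,  0.096]), 0.17)]
side grout_jar [(array([ 0.808, -0.049,  0.073]), 0.87)]
side sand_block [(array([ 0.659, -0.381,  0.026]), 0.76)]
```

View pics/top.png

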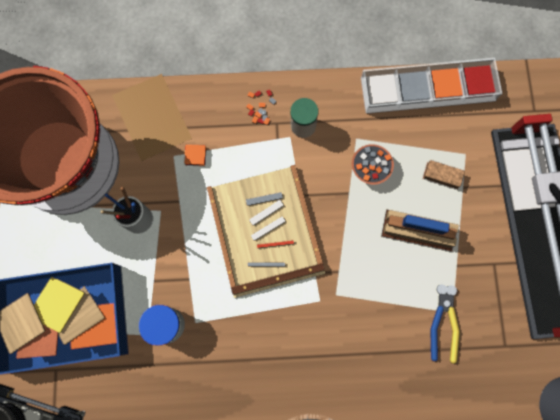

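View pics/side.png

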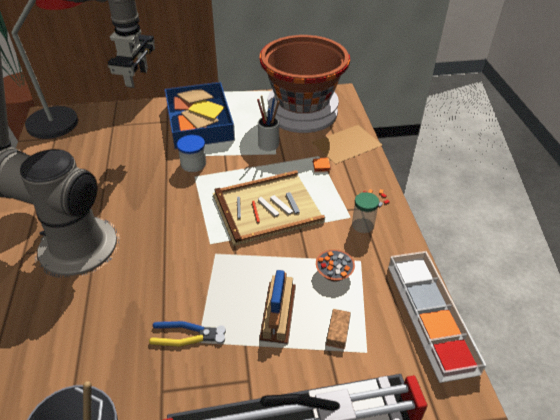

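The top view shows the board (yaw about 12°), with its ledge at row 285. From the ledge outward lie grey (267,265), red (275,244), white (269,229), white (266,212) and grey (264,199). The comb is in its stand at (425,225). The side view agrees. I'll move above the comb next.

```bash
cat >> h.py <<'E'
from scipy.spatial.transform import Rotation as Ro
def Rt(s): return Ro.from_euler("xyz",s["tool_rot"]).as_matrix()
def to(xyz,yawdeg=None):
    s=robot.observe(); R=Rt(s); d=R.T@(np.array(xyz)-s["tool_pos"])
    print("shift tool cm",np.round(d*100,2))
    if yawdeg is not None:
        T=Ro.from_euler("xyz",[np.pi,0,np.radians(yawdeg)]).as_matrix()
        print("rotvec first-or-last (tool)",np.round(Ro.from_matrix(R.T@T).as_rotvec(),4), "shift after turn",np.round(T.T@(np.array(xyz)-s["tool_pos"])*100,2))
def world(p):
    "wrist picture -> fill R,t"
    s=robot.observe(); H=np.eye(4);H[:3,:3]=Rt(s);H[:3,3]=s["tool_pos"]
    return H
def wrist():
    H=world(0); p=robot.read_camera("wrist"); M=np.linalg.inv(H@np.array(p["hand_eye"]))
    p["R"]=M[:3,:3];p["t"]=M[:3,3]; return p
E
python3 -c "
from h import *
to([.5,-.28,.23],75)"
```

```text
shift tool cm [-56.58 -61.62  -3.17]
rotvec first-or-last (tool) [ 1.0000e-04 -1.0000e-04  1.4818e+00] shift after turn [-66.4   50.88  -3.17]
```

apply_moves(
  motion="100 -4.64 -2.88 -0.4 0 0 0;100 -4.64 -2.88 -0.4 0 0 0;100 -4.64 -2.88 -0.4 0 0 0;100 -4.64 -2.88 -0.4 0 0 0;100 -4.64 -2.88 -0.4 0 0 0;100 -4.64 -2.88 -0.4 0 0 0;100 -4.64 -2.88 -0.4 0 0 0;100 -4.64 -2.88 -0.4 0 0 0;100 -2.43 -4.83 0 0 0 0;100 -2.43 -4.83 0 0 0 0;100 -2.43 -4.83 0 0 0 0;100 -2.43 -4.83 0 0 0 0;100 -2.43 -4.83 0 0 0 0;100 -2.43 -4.83 0 0 0 0;100 -2.43 -4.83 0 0 0 0;100 -2.43 -4.83 0 0 0 0",
)

```text
time: 3.8
tool_pos: [0.4996, -0.2824, 0.2304]
tool_rot: [3.141, 0.0, 2.791]
contact_force: [1.1, -0.4, 0.7]
opening: 0.0921
grip_force: 0.0
```

apply_moves(
  motion="100 0 0 0 0 0 0.1852;100 0 0 0 0 0 0.1852;100 0 0 0 0 0 0.1852;100 0 0 0 0 0 0.1852;100 0 0 0 0 0 0.1852;100 0 0 0 0 0 0.1852;100 0 0 0 0 0 0.1852;100 0 0 0 0 0 0.1852;100 0 0 0 0 0 0",
)

```text
time: 4.92
tool_pos: [0.4996, -0.2806, 0.2303]
tool_rot: [-3.142, -0.0, 1.311]
contact_force: [0.3, -0.3, 0.1]
opening: 0.0915
grip_force: 0.0
```

```bash
python3 - <<'E'
from h import *
p=wrist(); cv2.imwrite("pics/w1.png",p["img"][:,:,::-1]); s=robot.observe(); print(s["tool_pos"],s["tool_rot"],s["qpos"])
print(np.round(p["hand_eye"],3),p["fovy"])
for t,z in [("comb",.06),("comb_grip",.104),("stand",.04)]:
    for d in robot.trace(t,p)[:2]:
        r,b=rect(p,d["pixels"],z); print(t,round(d["score"],2),np.round(r[0]),np.round(r[1]),round(r[2],1))
    for d in robot.search_frame(t,p)[:2]: print(t,np.round(d["centre"],4),d["score"])
E
```

```text
[ 0.49957113 -0.28055438  0.23024244] [-3.14151171e+00 -1.10992315e-04  1.31309550e+00] [-6.45483492e-01  4.09913419e-01  1.33194593e+00  7.32105490e-05
  1.39985020e+00 -3.87795127e-01]
[[-0.001 -0.962 -0.274  0.074]
 [ 1.    -0.001 -0.    -0.   ]
 [ 0.    -0.274  0.962 -0.187]
 [ 0.     0.     0.     1.   ]] 61.20672262246315
comb 0.61 [ 529. -293.] [158.  30.] 74.9
comb [ 0.5305 -0.2832  0.1029] 0.93
comb [ 0.6906 -0.1929  0.0368] 0.36
comb_grip 0.83 [ 528. -283.] [139.  26.] 74.6
comb_grip [ 0.533  -0.2791  0.1048] 0.95
stand 0.55 [ 526. -294.] [173.  66.] 74.2
stand [ 0.5237 -0.28    0.039 ] 0.6
```

View pics/w1.png

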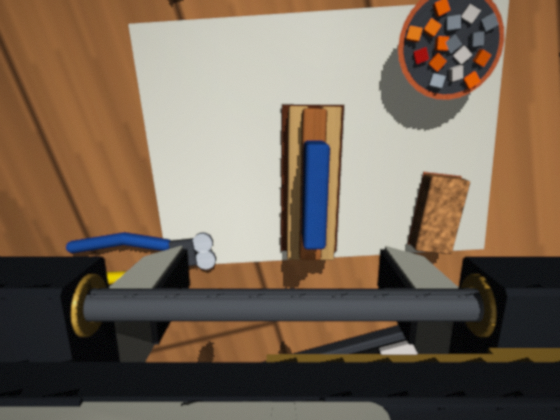

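The wrist view shows the blue grip upright at cols 304-329, rows 142-248, on its back and stand. I'll measure the blue patch.

```bash
python3 - <<'E'
from h import *
p=wrist(); im=p["img"].astype(int)
m=(im[:,:,2]>im[:,:,0]+50); m[:, :260]=0; m[:,360:]=0; m[:100]=0; m[255:]=0
b=im[:,:,2]*m
r0,_=rect(p,m,.104); print("grip",m.sum(),r0)
ys,xs=np.nonzero(m)
for y in (150,180,210,240): print(y,xs[ys==y].min(),xs[ys==y].max(),[tuple(im[y,x]) for x in range(302,333,5)])
# predicted pixel boxes
F=f(p)
def proj(X): c=p["R"]@X+p["t"]; return c[:2]/c[2]*F+[p["cx"],p["cy"]]
for c in [(.528,-.283)]:
  for a in(74,75,76):
    u=np.array([np.cos(np.radians(a)),np.sin(np.radians(a)),0]);v=np.array([u[1],-u[0],0])
    print(a,[np.round(proj(np.array([*c,.104])+i*.05*u+j*.011*v)) for i,j in((1,1),(1,-1),(-1,1),(-1,-1))])
E
```

```text
grip 2329 ((526.5947265625, -291.408935546875), (99.14678955078125, 20.08057403564453), 74.59677124023438)
150 306 328 [(np.int64(36), np.int64(23), np.int64(17)), (np.int64(19), np.int64(50), np.int64(102)), (np.int64(27), np.int64(72), np.int64(145)), (np.int64(28), np.int64(72), np.int64(146)), (np.int64(28), np.int64(73), np.int64(144)), (np.int64(28), np.int64(65), np.int64(129)), (np.int64(189), np.int64(153), np.int64(96))]
180 305 327 [(np.int64(31), np.int64(23), np.int64(21)), (np.int64(25), np.int64(58), np.int64(117)), (np.int64(27), np.int64(72), np.int64(146)), (np.int64(28), np.int64(71), np.int64(145)), (np.int64(27), np.int64(71), np.int64(142)), (np.int64(43), np.int64(62), np.int64(108)), (np.int64(191), np.int64(154), np.int64(97))]
210 305 325 [(np.int64(24), np.int64(21), np.int64(26)), (np.int64(24), np.int64(63), np.int64(130)), (np.int64(28), np.int64(72), np.int64(147)), (np.int64(28), np.int64(74), np.int64(146)), (np.int64(26), np.int64(70), np.int64(141)), (np.int64(111), np.int64(95), np.int64(88)), (np.int64(192), np.int64(155), np.int64(98))]
240 304 324 [(np.int64(40), np.int64(29), np.int64(31)), (np.int64(27), np.int64(69), np.int64(140)), (np.int64(26), np.int64(71), np.int64(145)), (np.int64(29), np.int64(75), np.int64(146)), (np.int64(26), np.int64(69), np.int64(139)), (np.int64(159), np.int64(127), np.int64(85)), (np.int64(188), np.int64(151), np.int64(95))]
74 [array([330., 132.]), array([304., 131.]), array([324., 240.]), array([301., 240.])]
75 [array([329., 132.]), array([303., 131.]), array([325., 240.]), array([302., 240.])]
76 [array([328., 131.]), array([302., 132.]), array([326., 240.]), array([303., 240.])]
```

```bash
python3 -c "
from h import *
to([.5266,-.2914,.068],74.6)"
```

```text
shift tool cm [-0.35  2.89 16.23]
rotvec first-or-last (tool) [-0.     -0.0001  0.008 ] shift after turn [-0.33  2.89 16.23]
```

apply_moves(
  motion="100 -0.17 1.45 1 0 0 0.008;100 -0.17 1.44 1 0 0 0;100 0 0 5 0 0 0;100 0 0 5 0 0 0;100 0 0 3 0 0 0;100 0 0 1.2 0 0 0;100 0 0 0 0 0 0;40 0 0 0 0 0 0;20 0 0 0 0 0 0;0 0 0 0 0 0 0;0 0 0 0 0 0 0;0 0 0 0 0 0 0;0 0 0 0 0 0 0",
  force=45,
)

```text
time: 6.95
tool_pos: [0.5266, -0.2914, 0.0683]
tool_rot: [-3.142, -0.0, 1.301]
contact_force: [0.7, 1.0, -0.4]
opening: 0.0361
grip_force: 0.0
```

apply_moves(
  motion="0 0 0 0 0 0 0;0 0 0 0 0 0 0;0 0 0 0 0 0 0;0 0 0 0 0 0 0;0 0 0 0 0 0 0",
)

```text
time: 7.58
tool_pos: [0.5266, -0.2914, 0.0683]
tool_rot: [3.141, -0.0, 1.301]
contact_force: [0.6, -0.7, -0.3]
opening: 0.0217
grip_force: 45.0
```

apply_moves(
  motion="0 0 0 -0.5 0 0 0;0 0 0 -1 0 0 0;0 0 0 -2 0 0 0;0 0 0 -3 0 0 0;0 0 0 -1.7 0 0 0;0 4 0.3 0 0 0 0;0 5.23 0.4 0 0 0 0;0 5.23 0.4 0 0 0 0;0 5.23 0.4 0 0 0 0;0 5.23 0.4 0 0 0 0;0 5.23 0.4 0 0 0 0;0 5.23 0.4 0 0 0 0;0 4.5 0.3 0 0 0 0;0 2 0.2 0 0 0 0;0 0.8 0 0 0 0 -0.1595;0 0 0 0 0 0 -0.1595;0 0 0 0 0 0 -0.1595;0 0 0 0 0 0 0;0 0 0 0 0 0 0",
)

```text
time: 9.95
tool_pos: [0.6711, 0.1109, 0.1505]
tool_rot: [3.142, 0.0, 1.776]
contact_force: [-0.3, 0.7, -2.2]
opening: 0.0213
grip_force: 45.0
```

```bash
python3 - <<'E'
from h import *
s=robot.observe(); print({k:np.round(s[k],3) for k in("time","tool_pos","tool_rot","opening","grip_force","contact_force","torque")})
p=wrist(); cv2.imwrite("pics/w2.png",p["img"][:,:,::-1]); np.save("w2.npy",p,allow_pickle=True)
for t,z in [("ledge",.025),("stick0",.017)]:
    for d in robot.trace(t,p)[:6]:
        r,b=rect(p,d["pixels"],z); print(t,round(d["score"],2),np.round(r[0]),np.round(r[1]),round(r[2],1))
for t in("ledge","comb"):
    for d in robot.search_frame(t,p)[:2]: print(t,np.round(d["centre"],4),d["score"])
E
```

```text
{'time': np.float64(9.95), 'tool_pos': array([0.671, 0.111, 0.151]), 'tool_rot': array([3.142, 0.   , 1.776]), 'opening': np.float64(0.021), 'grip_force': np.float64(44.984), 'contact_force': array([-0.262,  0.729, -2.238]), 'torque': array([-0.065,  0.081, -0.036])}
ledge 0.67 [429.  61.] [ 30. 188.] 12.3
stick0 0.8 [550.  73.] [18. 90.] 29.6
stick0 0.69 [624.  82.] [15. 87.] 9.6
stick0 0.67 [590.  76.] [18. 89.] 30.9
stick0 0.67 [512.  57.] [11. 89.] 4.5
stick0 0.61 [464.  81.] [90. 12.] 87.0
stick0 0.39 [544.  91.] [280. 207.] 11.7
ledge [0.4328 0.0446 0.0213] 0.98
comb [0.6645 0.1396 0.1855] 0.81
```

View pics/w2.png

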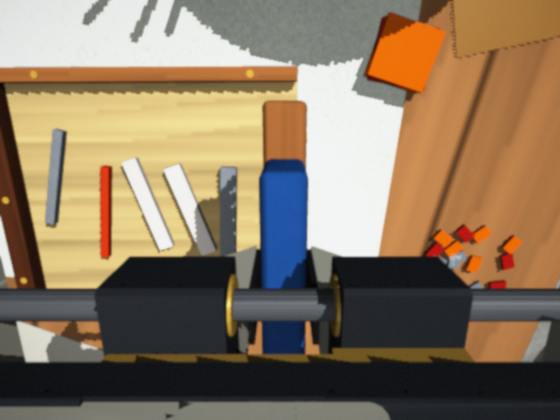

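The wrist view shows all five sticks: grey (55,178), red (105,212), white (147,203), white (190,208) and grey (228,210). The ledge's dark edge runs from (5,85) to (45,290). The batten is at row 75, and the comb is held upright. I'll fit the ledge and batten lines.

```bash
python3 - <<'E'
from h import *
p=np.load("w2.npy",allow_pickle=True).item(); im=p["img"].astype(int); g=im.sum(2)
def fit(P):
    vx,vy,x,y=cv2.fitLine((P[:,:2]*1000).astype(np.float32),cv2.DIST_HUBER,0,.1,.1).ravel(); return np.degrees(np.arctan2(vy,vx)),(x,y)
pts=[]
for y in range(100,285,3):
    x0=5+(y-85)*40/205; lo=max(0,int(x0-6)); seg=g[y,lo:int(x0+14)]; k=np.argmax(np.diff(seg)); pts.append((lo+k+.5,y))
P=toplane(p,pts,.009); a,o=fit(P); print("ledge inner",a,o, pts[::12])
pts=[]
for x in range(20,260,4):
    seg=im[55:75,x,2]-0; k=np.argmin(np.diff(seg)); pts.append((x,55+k+.5))
P=toplane(p,pts,.021); a2,o2=fit(P); print("batten outer",a2,o2,pts[::12])
th=np.radians(12)
yaw=np.radians((a%180)-90); ex=np.array([np.cos(yaw),np.sin(yaw)]);ey=np.array([-ex[1],ex[0]])
c=np.array(o2); # batten outer at y=+113
s0=np.array(o)@ex; y0=c@ey-113
print("yaw",np.degrees(yaw),"ledge origin",s0*ex+y0*ey)
L=s0*ex+y0*ey
for d in robot.trace("stick0",p)[:5] if False else []: pass
for n,c,a in[("g1",(464,81),-3),("r",(512,57),4.5),("w1",(550,73),29.6),("w2",(590,76),30.9),("g2",(624,82),9.6)]:
    v=np.array(c)-L; print(n,np.round([v@ex,v@ey],1), a-np.degrees(yaw))
s=robot.observe(); v=s["tool_pos"][:2]*1000-L; print("tcp",v@ex,v@ey, np.degrees(s["tool_rot"][2])-90)
E
```

```text
ledge inner -78.05266 (np.float32(432.21063), np.float32(57.436028)) [(np.float64(6.5), 100), (np.float64(14.5), 136), (np.float64(21.5), 172), (np.float64(29.5), 208), (np.float64(36.5), 244), (np.float64(44.5), 280)]
batten outer 11.719886 (np.float32(538.3414), np.float32(193.47804)) [(20, np.float64(66.5)), (68, np.float64(66.5)), (116, np.float64(66.5)), (164, np.float64(66.5)), (212, np.float64(66.5))]
yaw 11.947342 ledge origin [432.5988   55.60135]
g1 [36.  18.3] -14.947342
r [ 78.  -15.1] -7.447342
w1 [118.5  -7.3] 17.652658
w2 [158.2 -12.6] 18.952658
g2 [192.7 -13.8] -2.3473415
tcp 244.87576898493225 5.194030448299571 11.91469942214701
```

apply_moves(
  motion="0 -0.5 0 3 0 0 0;0 0 0 3 0 0 0;0 0 0 1.5 0 0 0;0 0 0 0.6 0 0 0;0 0 0 0.2 0 0 0;0 0 0 0 0 0 0",
)

```text
time: 10.95
tool_pos: [0.6727, 0.1067, 0.0683]
tool_rot: [3.14, 0.0, 1.78]
contact_force: [-0.3, -0.3, -3.1]
opening: 0.0213
grip_force: 45.0
```

apply_moves(
  motion="0 0 -0.4 0 0 0 0;0 0 -0.5 0 0 0 0;0 0 -0.5 0 0 0 0;0 0 -0.5 0 0 0 0;0 0 -0.5 0 0 0 0;0 0 -0.5 0 0 0 0;0 0 -0.5 0 0 0 0;0 0 -0.5 0 0 0 0;0 0 -0.5 0 0 0 0;0 0 -0.5 0 0 0 0;0 0 -0.5 0 0 0 0;0 0 -0.5 0 0 0 0;0 0 -0.5 0 0 0 0;0 0 -0.5 0 0 0 0",
)

```text
time: 12.7
tool_pos: [0.6044, 0.0922, 0.0673]
tool_rot: [3.141, -0.0, 1.78]
contact_force: [0.3, 0.2, -2.5]
opening: 0.0211
grip_force: 45.0
```

```bash
python3 - <<'E'
from h import *
s=robot.observe(); print({k:np.round(s[k],4) for k in("time","tool_pos","tool_rot","contact_force","torque")})
p=wrist(); cv2.imwrite("pics/w3.png",p["img"][:,:,::-1])
E
```

```text
{'time': np.float64(12.7), 'tool_pos': array([0.6044, 0.0922, 0.0673]), 'tool_rot': array([ 3.1415e+00, -1.0000e-04,  1.7797e+00]), 'contact_force': array([ 0.3333,  0.1625, -2.4793]), 'torque': array([-0.0239, -0.0343, -0.0008])}
```

View pics/w3.png

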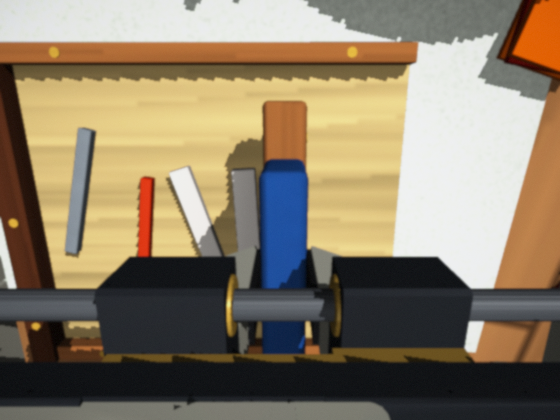

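The wrist view shows grey (80,190), red (147,215) and a white (195,210) ahead. A stick in the comb's shadow is at (245,210), and the last stick is hidden under the comb's back. The rake is working as intended.

apply_moves(
  motion="0 0 -0.4 0 0 0 0;0 0 -0.5 0 0 0 0;0 0 -0.5 0 0 0 0;0 0 -0.5 0 0 0 0;0 0 -0.5 0 0 0 0;0 0 -0.5 0 0 0 0;0 0 -0.5 0 0 0 0;0 0 -0.5 0 0 0 0;0 0 -0.5 0 0 0 0;0 0 -0.5 0 0 0 0;0 0 -0.5 0 0 0 0;0 0 -0.5 0 0 0 0;0 0 -0.5 0 0 0 0;0 0 -0.5 0 0 0 0;0 0 -0.4 0 0 0 0",
)

```text
time: 14.62
tool_pos: [0.5329, 0.077, 0.0674]
tool_rot: [3.141, -0.0, 1.78]
contact_force: [0.6, 0.7, -3.3]
opening: 0.0212
grip_force: 45.0
```

```bash
cat >> h.py <<'E'
L=np.array([.4326,.0556]); ey_=np.radians(11.95); EX=np.array([np.cos(ey_),np.sin(ey_)]); EY=np.array([-EX[1],EX[0]])
def st():
    s=robot.observe(); v=s["tool_pos"][:2]-L; F=s["contact_force"][:2]
    print("t",round(float(s["time"]),2),"s,y mm",np.round([v@EX*1e3,v@EY*1e3],1),"z",np.round(s["tool_pos"][2]*1e3,1),"yaw",np.round(np.degrees(s["tool_rot"])[2]-90,2),"F",np.round([F@EX,F@EY,s["contact_force"][2]],2),"M",np.round(s["torque"],3),"grip",s["opening"])
E
python3 - <<'E'
from h import *
st(); p=wrist()
q=robot.read_camera("top"); a=cv2.resize(q["img"][140:310,190:340],None,fx=2.6,fy=2.6,interpolation=cv2.INTER_CUBIC)
c=cv2.resize(p["img"][:300,:400],(400,300)); o=np.zeros((450,800,3),np.uint8); o[:442,:390]=a; o[:300,400:]=c
cv2.imwrite("pics/w4.png",o[:,:,::-1])
E
```

```text
t 14.62 s,y mm [102.6   0.2] z 67.4 yaw 11.97 F [ 0.76  0.52 -3.25] M [-0.054 -0.111 -0.002] grip 0.021226227732864675
```

View pics/w4.png

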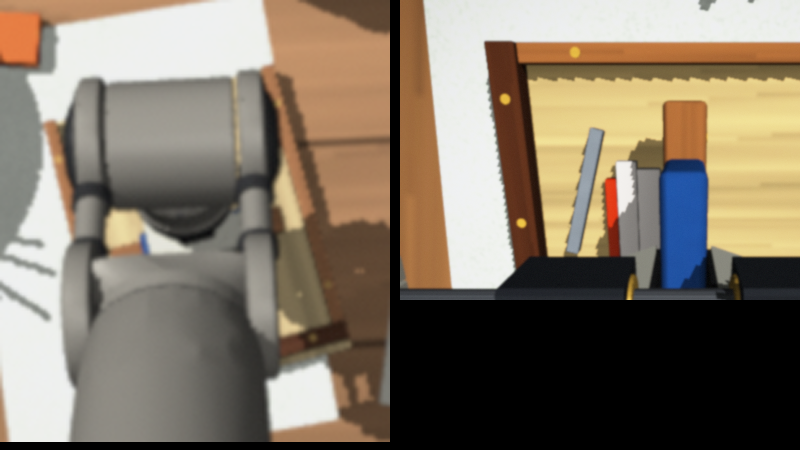

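The wrist view shows red, white and shadowed white lying parallel ahead of the comb, with the last grey hidden. The first grey is tilted and still ahead. Continuing more slowly.

apply_moves(
  motion="0 0 -0.3 0 0 0 0;0 0 -0.3 0 0 0 0;0 0 -0.3 0 0 0 0;0 0 -0.3 0 0 0 0;0 0 -0.3 0 0 0 0;0 0 -0.3 0 0 0 0;0 0 -0.3 0 0 0 0;0 0 -0.2 0 0 0 0;0 0 -0.2 0 0 0 0",
)

```text
time: 15.85
tool_pos: [0.5087, 0.0719, 0.0674]
tool_rot: [3.141, -0.0, 1.78]
contact_force: [0.3, 0.6, -2.4]
opening: 0.0216
grip_force: 45.0
```

```bash
python3 - <<'E'
from h import *
st(); p=wrist()
cv2.imwrite("pics/w5.png",cv2.resize(p["img"][:300,60:360],None,fx=2,fy=2)[:,:,::-1])
E
```

```text
t 15.85 s,y mm [77.8  0.2] z 67.4 yaw 11.97 F [ 0.46  0.53 -2.39] M [-0.027 -0.2   -0.005] grip 0.021562578160099148
```

View pics/w5.png

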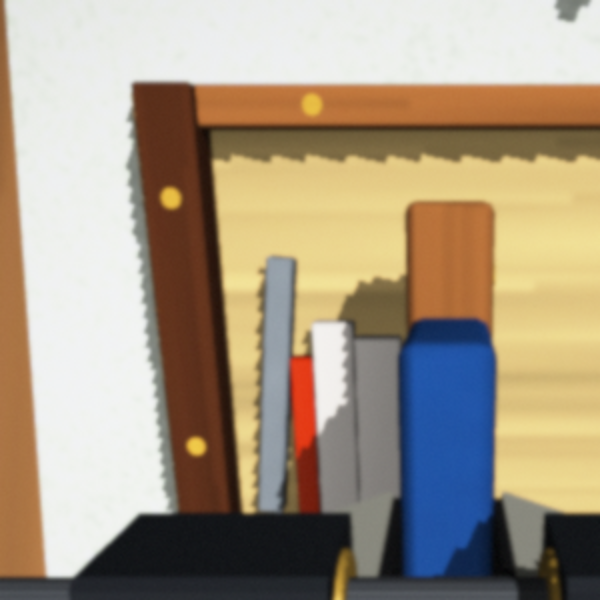

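The tilted grey is turning into line: it is about 17 mm from the ledge at the top (265,260) and about 7 mm at the bottom (258,510). I'll approach in small steps and watch the force.

apply_moves(
  motion="0 0 -0.15 0 0 0 0;0 0 -0.15 0 0 0 0;0 0 -0.15 0 0 0 0;0 0 -0.15 0 0 0 0;0 0 -0.1 0 0 0 0;0 0 0 0 0 0 0",
)

```text
time: 16.65
tool_pos: [0.5018, 0.0705, 0.0673]
tool_rot: [-3.141, -0.0, 1.78]
contact_force: [-0.3, 0.3, -2.9]
opening: 0.0211
grip_force: 45.0
```

```bash
python3 -c "
from h import *
st()"
```

```text
t 16.65 s,y mm [70.8  0.2] z 67.3 yaw 11.97 F [-0.22  0.39 -2.88] M [-0.015 -0.079 -0.029] grip 0.021135779086043235
```

apply_moves(
  motion="0 0 -0.1 0 0 0 0;0 0 -0.1 0 0 0 0;0 0 -0.1 0 0 0 0",
)

```text
time: 17.02
tool_pos: [0.499, 0.0698, 0.0673]
tool_rot: [3.142, -0.0, 1.78]
contact_force: [0.9, 0.3, -2.2]
opening: 0.0212
grip_force: 45.0
```

apply_moves(
  motion="0 0 -0.1 0 0 0 0;0 0 -0.1 0 0 0 0",
)

```text
time: 17.27
tool_pos: [0.497, 0.0694, 0.0673]
tool_rot: [3.141, -0.0, 1.78]
contact_force: [0.9, -0.3, -1.3]
opening: 0.0211
grip_force: 45.0
```

```bash
python3 -c "
from h import *
st();p=wrist()
cv2.imwrite('pics/w6.png',cv2.resize(p['img'][:300,60:360],None,fx=2,fy=2)[:,:,::-1])"
```

```text
t 17.27 s,y mm [65.9  0.2] z 67.3 yaw 11.97 F [ 0.84 -0.5  -1.31] M [-0.058 -0.261  0.001] grip 0.021065500523211662
```

View pics/w6.png

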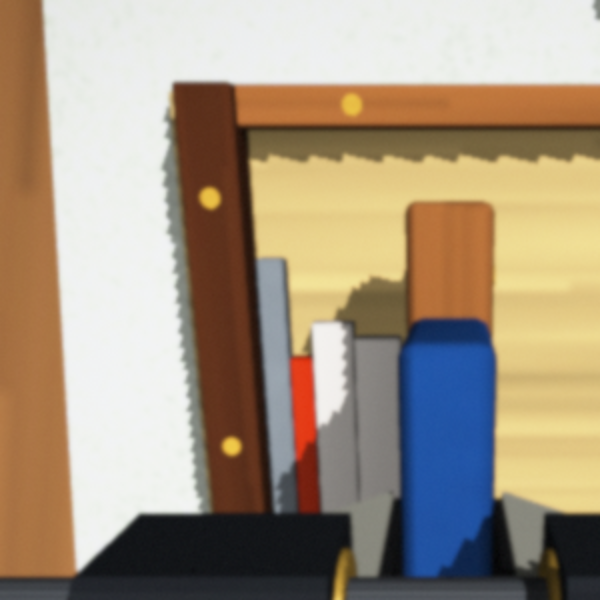

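The row is parallel and packed, about 1-2 mm from the ledge. From here I'll use half-millimetre steps and read the force.

apply_moves(
  motion="0 0 -0.05 0 0 0 0;0 0 -0.05 0 0 0 0",
)

```text
time: 17.58
tool_pos: [0.496, 0.0692, 0.0673]
tool_rot: [3.142, -0.0, 1.78]
contact_force: [0.6, 0.2, -1.7]
opening: 0.0216
grip_force: 45.0
```

apply_moves(
  motion="0 0 -0.04 0 0 0 0;0 0 0 0 0 0 0",
)

```text
time: 17.82
tool_pos: [0.4958, 0.0691, 0.0673]
tool_rot: [3.141, -0.0, 1.78]
contact_force: [1.7, 0.6, -2.9]
opening: 0.0214
grip_force: 45.0
```

apply_moves(
  motion="0 0 -0.03 0 0 0 0;0 0 0 0 0 0 0",
)

```text
time: 18.08
tool_pos: [0.4956, 0.0691, 0.0674]
tool_rot: [3.141, -0.0, 1.78]
contact_force: [1.7, 1.3, -2.8]
opening: 0.0215
grip_force: 45.0
```

```bash
python3 -c "
from h import *
st()"
```

```text
t 18.07 s,y mm [64.4  0.2] z 67.4 yaw 11.97 F [ 1.93  0.87 -2.76] M [ 0.048 -0.411  0.018] grip 0.021535225464331037
```

apply_moves(
  motion="0 0 -0.03 0 0 0 0;0 0 0 0 0 0 0",
)

```text
time: 18.32
tool_pos: [0.4954, 0.0691, 0.0674]
tool_rot: [3.141, 0.0, 1.78]
contact_force: [3.0, -0.0, -2.1]
opening: 0.0214
grip_force: 45.1
```

apply_moves(
  motion="0 0 -0.03 0 0 0 0;0 0 0 0 0 0 0",
)

```text
time: 18.58
tool_pos: [0.4952, 0.069, 0.0675]
tool_rot: [3.141, 0.0, 1.78]
contact_force: [3.4, 0.2, -2.5]
opening: 0.0213
grip_force: 45.1
```

```bash
python3 -c "
from h import *
st()"
```

```text
t 18.57 s,y mm [64.   0.2] z 67.5 yaw 11.96 F [ 3.4  -0.54 -2.5 ] M [ 0.181 -0.831 -0.017] grip 0.021344141029590168
```

apply_moves(
  motion="0 0 -0.04 0 0 0 0;0 0 0 0 0 0 0",
)

```text
time: 18.82
tool_pos: [0.4949, 0.0689, 0.0675]
tool_rot: [3.14, 0.0, 1.78]
contact_force: [4.5, 0.7, -2.5]
opening: 0.0216
grip_force: 45.2
```

```bash
python3 -c "
from h import *
st()"
```

```text
t 18.82 s,y mm [63.7  0.1] z 67.5 yaw 11.97 F [ 4.58 -0.21 -2.48] M [ 0.186 -1.032  0.049] grip 0.021567944685863316
```

apply_moves(
  motion="0 0 -0.02 0 0 0 0;0 0 0 0 0 0 0;0 0 0 0 0 0 0",
)

```text
time: 19.2
tool_pos: [0.4947, 0.0689, 0.0675]
tool_rot: [3.14, 0.0, 1.78]
contact_force: [5.9, 1.3, -2.4]
opening: 0.0212
grip_force: 45.2
```

```bash
python3 -c "
from h import *
st();p=wrist();st()
cv2.imwrite('pics/w7.png',cv2.resize(p['img'][:300,60:360],None,fx=2,fy=2)[:,:,::-1])"
```

```text
t 19.2 s,y mm [63.5  0.1] z 67.5 yaw 11.97 F [ 6.09  0.05 -2.39] M [ 0.268 -1.285  0.002] grip 0.02119436426419127
t 19.25 s,y mm [63.5  0.1] z 67.5 yaw 11.96 F [ 4.83 -0.52 -3.18] M [ 0.27  -1.265  0.034] grip 0.02129682037708871
```

View pics/w7.png

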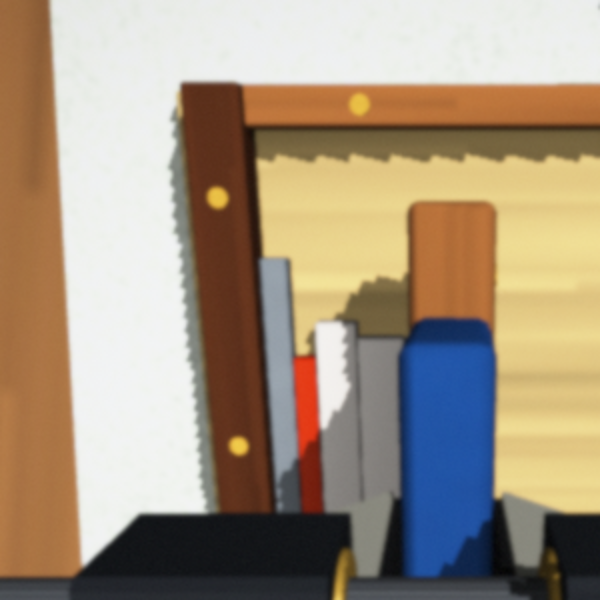

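The row is flush against the ledge at about 5 N. Next I'll back off gently and lift.

apply_moves(
  motion="0 0 0.08 0 0 0 0;0 0 0.1 0 0 0 0;0 0 0.3 0 0 0 0;0 0 0.6 0 0 0 0;0 0 1 0 0 0 0;0 0 1 0 0 0 0;0 0 0 -1 0 0 0;0 0 0 -3 0 0 0;0 0 0 -4 0 0 0;0 0 2 -1 0 0 0;0 0 3 0 0 0.01 0.158;0 0 3 0 0 0 0.158;0 0 0 0 0 -0.01 0.158;0 0 0 0 0 0 0",
)

```text
time: 21.0
tool_pos: [0.603, 0.0873, 0.1574]
tool_rot: [-3.138, 0.001, 1.307]
contact_force: [-0.1, 1.4, -2.2]
opening: 0.0216
grip_force: 45.0
```

```bash
python3 - <<'E'
from h import *
st(); to([.5266,-.2914,.15],74.54)
p=wrist()
im=p["img"].astype(int); F=f(p)
cv2.imwrite("pics/w8.png",p["img"][:,:,::-1])
for d in robot.trace("stick0",p)[:6]:
    r,b=rect(p,d["pixels"],.017); print(round(d["score"],2),np.round(r[0]),np.round(r[1]),round(r[2],1))
E
```

```text
t 21.0 s,y mm [173.2  -4.3] z 157.4 yaw -15.09 F [ 0.16  1.42 -2.2 ] M [-0.063  0.08  -0.009] grip 0.021581082392447014
shift tool cm [-38.55   2.49   0.76]
rotvec first-or-last (tool) [-0.0037  0.0008  0.0064] shift after turn [-38.53   2.73   0.74]
0.95 [434.  90.] [13. 55.] 11.3
0.85 [488.  71.] [18. 50.] 11.6
0.68 [454.  79.] [17. 48.] 6.3
0.6 [471.  75.] [18. 52.] 9.2
0.55 [444.  73.] [ 8. 27.] 12.0
```

apply_moves(
  motion="0 -2 0.13 0 -0.0037 0.0008 0.0064;0 -5 0.36 0.1 0 0 0;0 -5.2 0.37 0.1 0 0 0;0 -5.2 0.37 0.1 0 0 0;0 -5.2 0.37 0.1 0 0 0;0 -5.2 0.37 0.1 0 0 0;0 -5.2 0.37 0.1 0 0 0;0 -3.5 0.25 0.1 0 0 0;0 -2 0.14 0.04 0 0 0;0 0 0 0 0 0 0;0 0 0 0 0 0 0",
)

```text
time: 22.48
tool_pos: [0.5265, -0.29, 0.1499]
tool_rot: [3.141, -0.001, 1.3]
contact_force: [0.8, 0.1, -2.2]
opening: 0.0214
grip_force: 45.0
```

```bash
python3 - <<'E'
from h import *
s=robot.observe(); print(s["tool_pos"],s["tool_rot"],s["time"]); to([.5266,-.2914,.0683],74.54)
q=robot.read_camera("top"); a=cv2.resize(q["img"][150:310,190:490],None,fx=2.6,fy=2.6,interpolation=cv2.INTER_CUBIC)
cv2.imwrite("pics/t2.png",a[:,:,::-1])
for d in robot.trace("stick0",q)[:6]:
    r,b=rect(q,d["pixels"],.017); v=np.array(r[0])/1000-L;print(round(d["score"],2),np.round([v@EX*1e3,v@EY*1e3]),np.round(r[1]),round(r[2],1))
E
```

```text
[ 0.52648756 -0.28998511  0.14994105] [ 3.14117040e+00 -8.05304769e-04  1.30038232e+00] 22.475
shift tool cm [-0.14  0.05  8.16]
rotvec first-or-last (tool) [ 0.0004 -0.0008 -0.0006] shift after turn [-0.13  0.05  8.16]
0.81 [ 56. -22.] [14. 86.] 10.0
0.8 [24. -8.] [15. 90.] 11.6
0.6 [14. -9.] [ 6. 57.] 11.2
0.54 [ 40. -13.] [15. 88.] 11.9
0.43 [ 6. 21.] [ 7. 64.] 11.1
```

View pics/t2.png

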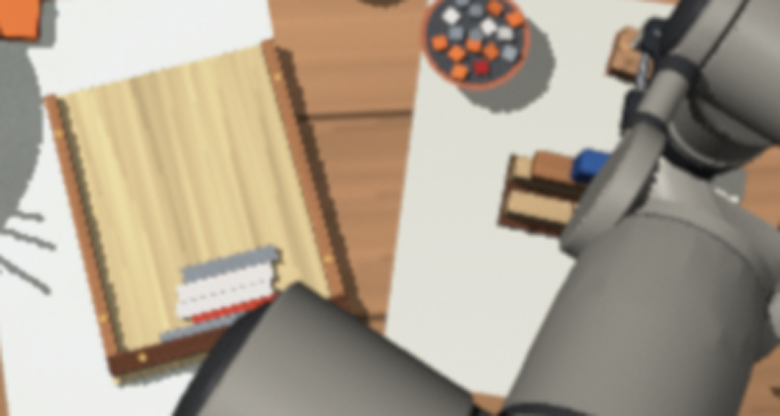

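The top view shows the five sticks tight, parallel and flush against the ledge, at (225,290) in the crop. I'll return the comb to its stand.

apply_moves(
  motion="0 -0.13 0.05 1.5 0 0 0;0 0 0 2 0 0 0;0 0 0 2 0 0 0;0 0 0 1.5 0 0 0;0 0 0 0.7 0 0 0;0 0 0 0.3 0 0 0;0 0 0 0.1 0 0 0;0 0 0 0 0 0 0",
)

```text
time: 23.58
tool_pos: [0.5269, -0.2927, 0.0694]
tool_rot: [3.14, 0.0, 1.299]
contact_force: [-0.2, -0.5, -2.2]
opening: 0.0214
grip_force: 45.0
```

```bash
python3 -c "
from h import *
st(); print(robot.observe()['tool_pos'])"
```

```text
t 23.57 s,y mm [  20.1 -360.3] z 69.4 yaw -15.56 F [-0.26 -0.44 -2.16] M [-0.12   0.103  0.004] grip 0.02143412034655812
[ 0.52685376 -0.29272518  0.069385  ]
```

apply_moves(
  motion="0 0.1 0 0.05 0 0 0;0 0 0 0.05 0 0 0;0 0 0 0 0 0 0",
)

```text
time: 23.95
tool_pos: [0.5271, -0.2916, 0.0683]
tool_rot: [3.14, -0.0, 1.299]
contact_force: [-0.6, 0.7, -0.6]
opening: 0.0213
grip_force: 45.0
```

apply_moves(
  motion="0 0 0 0.03 0 0 0;0 0 0 0 0 0 0;0 0 0 0 0 0 0",
)

```text
time: 24.32
tool_pos: [0.5272, -0.2916, 0.0682]
tool_rot: [3.14, -0.0, 1.299]
contact_force: [-0.3, 2.8, 5.9]
opening: 0.0211
grip_force: 45.0
```

apply_moves(
  motion="0 0 0 -0.02 0 0 0;0 0 0 0 0 0 0;30 0 0 0 0 0 0;50 0 0 0 0 0 0;70 0 0 0 0 0 0;70 0 0 0 0 0 0;70 0 0 0 0 0 0;70 0 0 0 0 0 0;70 0 0 0 0 0 0;70 0 0 0 0 0 0",
)

```text
time: 25.58
tool_pos: [0.5269, -0.2916, 0.0678]
tool_rot: [3.141, -0.0, 1.299]
contact_force: [0.5, 1.1, 0.4]
opening: 0.0644
grip_force: 0.0
```

apply_moves(
  motion="70 0 0 -0.5 0 0 0;70 0 0 -2 0 0 0;70 0 0 -4 0 0 0;70 0 0 -5 0 0 0;70 0 0 -5 0 0 0;70 0 -3 0 0 0 0;70 0 -3 0 0 0 0;70 0 0 0 0 0 0",
)

```text
time: 26.58
tool_pos: [0.4678, -0.2751, 0.2337]
tool_rot: [3.14, 0.0, 1.299]
contact_force: [0.3, -0.3, 0.2]
opening: 0.0642
grip_force: 0.0
```

```bash
python3 - <<'E'
from h import *
st(); p=wrist(); im=p["img"].astype(int)
m=(im[:,:,2]>im[:,:,0]+50).astype(np.uint8)
n,lab,stt,_=cv2.connectedComponentsWithStats(m)
for i in range(1,n):
    if stt[i,4]>800: print(stt[i],rect(p,lab==i,.104)[0])
for t,z in(("comb",.06),("comb_grip",.104),("stand",.04)):
    for d in robot.trace(t,p)[:1]: print(t,rect(p,d["pixels"],z)[0])
q=robot.read_camera("top")
for t in("comb","comb_grip","stand"):
    for d in robot.search_frame(t,q)[:1]: print(t,d["centre"],d["score"])
for d in robot.trace("stick0",q)[:6]:
    r,b=rect(q,d["pixels"],.017); v=np.array(r[0])/1000-L;print(round(d["score"],2),np.round([v@EX*1e3,v@EY*1e3]),np.round(r[1]),round(r[2],1))
E
```

```text
t 26.57 s,y mm [ -34.  -330.8] z 233.7 yaw -15.6 F [ 0.28 -0.35  0.16] M [-0.147  0.07  -0.041] grip 0.06421020818425548
[ 338  137   27  107 2317] ((526.9131469726562, -291.2363586425781), (99.4716796875, 21.386255264282227), 75.45185089111328)
[  95  232  102   19 1128] ((328.3042907714844, -284.5127868652344), (16.83450698852539, 97.50218963623047), 76.38502502441406)
comb ((530.134765625, -293.089111328125), (157.6919708251953, 35.463951110839844), 74.3421630859375)
comb_grip ((525.4052124023438, -281.9226379394531), (139.3363494873047, 31.986549377441406), 74.50650787353516)
stand ((523.7245483398438, -293.15460205078125), (170.86062622070312, 66.09986114501953), 75.15005493164062)
comb [0.532, -0.2668, 0.0869] 0.89
comb_grip [0.5288, -0.269, 0.0857] 0.87
stand [0.5165, -0.2478, 0.0394] 0.85
0.68 [ 40. -12.] [16. 87.] 12.7
0.66 [25. -8.] [16. 89.] 12.4
0.49 [ 6. 12.] [ 8. 79.] 11.1
```

Comb is back upright within a millimetre of where it started, and the row is intact.

```bash
python3 -c "
from cell import robot
print(robot.hand_in())"
```

```text
the job is handed in; nothing more can be done
None
```

All five sticks lie flat, parallel and tight against the ledge after a final push of about 5 N, the comb is back upright in its stand, and the job was handed in at about 27 s; the hand-in returned no verdict.

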